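# Test a sensor in the clamshell jig

### The arm

A 6-joint arm with a two-finger parallel gripper is mounted at the origin on the work surface. World frame = base frame: x ahead of the robot, y to its left, z up, the work surface at z = 0. Lengths are in mm, angles in rad, forces in N, time in s.
With the tool pointing down it reaches from about 400 to 825 mm from the base axis. Payload 7 kg.
Tool frame: the origin (TCP) lies on the centre line of the jaws, within the pads' length; the fingertips stand 22 mm ahead of it and the grasp point (between the pads) lies 3 mm ahead of it; z points along the fingers, y is the line along which they close (so a half turn about z gives the same grasp; the last joint's range is limited). The gripper opens to 88 mm and grips with 3 to 60 N. Pads are 19 mm wide; open, the fingers measure 130 mm over their backs; the gripper's body (78 mm by 193 mm) begins 47 mm behind the grasp point.
Start: joints at [1.54, 0.359, 0.012, 0, -1.224, -0.288], TCP at [211.572, 640.962, 248.561] pointing down, gripper open.
Joint ranges: [-3.07, 3.07], [-1.43, 2.12], [-1.02, 1.25], [-3.03, 1.67], [-3.05, -0], [-3.03, 3.03]. Speed limits (rad/s): [2.39, 2.39, 3.01, 3.14, 3.14, 3.14].

### API

Orientations are given as a 3x3 rotation matrix whose columns are the frame's x, y, z axes.
In Python, from rig import bot, cams gives the robot as it stands. The module is installed in compiled form; this text tells all that it offers.
- The arm moves only by the shell command python3 -m handwheel 'ROWS' [FORCE]. ROWS is JSON, a list of rows, each an object of numbers: "tx", "ty", "tz": the shift along the tool's x, y, z as a fraction of full scale; "wx", "wy", "wz": the turn, a rotation vector about the tool's x, y, z as a fraction of full scale; "hand": the opening in per cent of the stroke, from 0 (shut) to 100 (fully open). A call has 1 to 12 rows; each row shifts and turns the commanded pose from where the row before left it, along the tool's axes as they then stand; what a row does not reach is not made up. Full scale, the value 1, is 50 cm for a shift and 0.08 rad for a turn. A row lasts 1/10 s, in which the tool goes at most 50 mm and 8.59 degrees, less where a joint would pass 70% of its speed; a pose out of reach is approached as far as the arm can. A call with a number of a shift or a turn outside -1 to 1 is refused whole. A call with a gripper value outside its range is refused whole. The fingers move at their own pace and stop on an object; FORCE is the grip in N (left out, the last holds). Time passes only in rows, so rows that do not move let the fingers close. It gives the time, the measured TCP pose, the force, the opening and the grip force at its end, in the units of the state.
- bot.get_obs(): the state, without advancing time (a new reading comes with each control period).
- cams.camera(name): name is "scene" or "top" or "wrist"; returns a dict with "pixels" (400x640x3 uint8, red, green, blue), "K" (3x3 intrinsics, pixels), "k1" (the pictures are not rectified: a ray, as slopes to the right and down, at radius r is drawn at 1 + k1 r^2 times it, then the intrinsics apply), "R" (3x3) and "t" (3): a world point X has camera coordinates R X + t; the wrist camera has in their place "tool_from_camera" (4x4, takes a point from camera to tool coordinates, whose origin is the TCP and whose axes are the flange's). Camera axes: x right, y down, z forward; pixel columns grow to the right and rows downward; lengths in mm; the calibration is good to about 2 mm. A picture is of the moment at which its call begins: read the wrist's pose just before it. There is no depth.
- bot.finish_job(): hands the job in; it is judged then, once.
The state is a dict: "time_s": time; "qpos": joint angles; "qd": joint speeds; "tau": joint torques, N m; "tool_pos": TCP position; "tool_rot": TCP orientation; "contact_force": force on the tool from outside, world axes, zero at the start; "torque": the same for the moment, N m; "finger_gap": opening from 0.0 (shut) to 1.0 (fully open); "finger_force": force on a finger pad.
Only numpy, scipy, OpenCV 4.12 (cv2) and the standard library are available. Lean on these libraries where they do the work, as an engineer would, in place of code of your own. Each camera call takes 0.05 s, during which the arm holds its last target. There are 200 camera calls.

### The job

Stand the orange-capped sensor upright in the bore of the test jig and let go of it, then fold the blue hinged upper half down onto it. Push the red-headed pin through the hole in the upper half into the hole of the lower half until the head pushes the upper half fully shut against the spring contact, and finish while still holding the pin by its head and pressing it down, because the spring lifts the upper half again as soon as you ease off. Leave the black-capped sensors and the other things on the bench alone.

Things in the scene. Friction and masses are not known exactly. Their poses are not given: they have to be found in the camera images.
- jig: Lower half of the test jig, fixed to the bench: aluminium, 200 (x) x 120 (y) x 40 mm, with a raised front boss (x -100 to -50 mm, top at 69 mm) and a raised hinge block (x +60 to +100 mm, top at 62 mm). Origin: centre of its underside, on the bench. Its x axis runs from the boss (nearer the robot) to the hinge, z up; it may be turned some 0.25 rad. The bore lies in the low middle, the pin hole in the boss.
- jig_bore (a point): Centre of the mouth of the bore for the sensor (at the jig's x = y = 0, z = 40 mm): vertical round hole 24.5 mm across with a small chamfer and a dark ring marked around it. The spring contact in it carries the sensor's foot 25 mm below the mouth, so a seated sensor stands 33 mm out. Axes as the jig's.
- jig_pin_hole (a point): Centre of the mouth of the pin hole in the boss of the lower half (jig x = -75 mm, z = 69 mm): vertical round through hole 14.5 mm across, 69 mm deep. Axes as the jig's.
- contact (a joint): Spring contact at the bottom of the bore: 0 m = up, grows as the sensor is pressed down; 0.004 m when the jig is fully shut on a sensor. It pushes up with 7 N at the start of its travel and about 10.5 N when shut.
- lid (a joint): Angle of the blue upper half: 0 rad = shut (flat on the boss), grows as it swings up and back away from the robot; starts between 1.6 and 1.8, a little beyond upright; stop at 1.95. Its hinge is stiff (0.22 N m) so that it stays where it is left. With a sensor seated it comes to rest on the sensor's top at about 0.05; from there a push of about 6 N down at the pin hole shuts it, and it rises again when eased off.
- lid_hinge (a point): Middle of the hinge axis (jig x = +85 mm, y = 0, z = 74 mm); the axis runs along the jig's y. The point turns with the upper half: its -x axis points from the hinge along the plate to its free end, its +z axis out of the outer face.
- lid_hole (a point): Centre of the pin hole on the outer face (the top when shut) of the upper half: round through hole 14.5 mm across, 160 mm from the hinge axis. The upper half is a blue flat plate 180 x 100 mm, 10 mm thick; its mid-plane holds the hinge axis, its outer face is 5 mm from it. Shut, this hole lies exactly above the pin hole of the lower half.
- lid_end (a point): Middle of the free end of the blue upper half, 187 mm from the hinge axis, mid-thickness.
- sensor: The sensor to test: loose steel barrel with an orange cap, 22 mm diameter, 58 mm tall (the cap is the top 12 mm), 80 g. Origin: centre of its foot, z up its axis. It starts standing in one of the three holes of the grey rack, its foot 10 mm above the bench.
- sensor_top (a point): Centre of the top of the orange cap, 58 mm above the foot.
- rack: Grey sensor rack, fixed: 200 (x) x 50 (y) x 25 mm, origin at the centre of its underside, three holes 70 mm apart along its x axis. It stands on the left or the right of the jig.
- pin: Loose locking pin standing upright: steel shank 12 mm diameter, 42 mm long with a chamfered tip, under a red cylindrical head 24 mm in diameter, 34 mm tall; 76 mm overall, 60 g. Origin: centre of the tip, z up to the head. It starts in the green stand, its tip 5 mm above the bench.
- pin_shoulder (a point): Centre of the underside of the red head, 42 mm above the tip. With the pin home it lies on the upper half's outer face, 79 mm above the bench, the tip then 32 mm below the mouth of the lower pin hole.
- pin_stand: Green pin stand, fixed: 60 x 60 x 35 mm, a vertical hole in the middle for the pin. Origin: centre of its underside. It stands on the other side of the jig from the rack.
- passed_a: Sensor of the same size with a black cap, standing in the rack. Not part of the job: leave it where it is.
- passed_b: Sensor of the same size with a black cap, standing in the rack. Not part of the job: leave it where it is.
- tape_a: Brown tape roll lying flat, 90 mm across, 24 mm high; origin: centre of its underside. Not part of the job: leave it where it is.
- tape_b: White tape roll lying flat, 84 mm across, 30 mm high; origin: centre of its underside. Not part of the job: leave it where it is.
- screwdriver: Screwdriver with a yellow handle, lying along its x axis. Not part of the job: leave it where it is.
- card_box: Open white card box, 140 x 90 x 50 mm; origin: centre of its underside. Not part of the job: leave it where it is.
- clamp: Red screw clamp lying flat, about 100 x 200 x 20 mm; origin near its middle. Not part of the job: leave it where it is.
Things that resemble listed ones, but are neither listed nor needed, are in the scene too. There is more than one size of the pin; the job needs the smallest.

How it is judged (in metres and radians):
On the way, in this order (a step that is already met when the one before it is completed fails the run):
1. the orange-capped sensor stands seated in the bore and is let go, the upper half still open (horizontal distance between sensor and jig_bore below 0.005 m and z of sensor in the frame of jig_bore below -0.021 m and angle between sensor's own z axis and vertical below 0.12 rad and contact force between the fingers and sensor below 0.1 N and value of joint lid above 0.5 rad), for 0.2 s.
2. the upper half is folded down onto the sensor (under 0.15 rad), the pin not yet in the lower hole (horizontal distance between sensor and jig_bore below 0.005 m and z of sensor in the frame of jig_bore below -0.021 m and angle between sensor's own z axis and vertical below 0.12 rad and value of joint lid below 0.15 rad and (horizontal distance between pin and jig_pin_hole above 0.02 m or z of pin in the frame of jig_pin_hole above 0 m)), for 0.2 s.
At the end, for the whole second after the job is handed in: Sensor upright in the bore (5 mm, 0.12 rad), pressed over 2.5 mm onto the contact; upper half shut within 0.015 rad; pin upright through both holes, tip 29 mm or more below the lower mouth; fingers still hold it (over 2 N) and it presses the jig (over 2 N) (horizontal distance between sensor and jig_bore below 0.005 m and z of sensor in the frame of jig_bore below -0.0265 m and angle between each of sensor, pin's own z axis and vertical below 0.12 rad and value of joint lid below 0.015 rad and value of joint contact above 0.0025 m and z of pin in the frame of jig_pin_hole below -0.029 m and horizontal distance between pin and jig_pin_hole below 0.006 m and contact force between the fingers and pin above 2 N and contact force between pin and jig above 2 N); the arm keeps its last pose, push and grip.
It fails at once if a black-capped sensor is moved by more than 30 mm or tipped (distance of any of passed_a, passed_b from where it was at the start of the episode above 0.03 m or angle between any of passed_a, passed_b's own z axis and vertical above 0.5 rad).
It fails at once if a tape roll, the screwdriver, the card box or the red clamp is moved by more than 30 mm (distance of any of tape_a, tape_b, screwdriver, card_box, clamp from where it was at the start of the episode above 0.03 m).
It also fails if it takes over 72 s, if anything falls off the work surface, if the arm or the gripper's body presses on something with over 40 N, if the wrist force passes 120 N, or if a joint passes its speed limit or range.

## Working session

There is one attempt and no reset: what is moved stays moved. The work goes in short steps, Python scripts to look and compute and a shell command to move; the robot and the scene stay as the last step left them, time stands still between calls to the robot, and variables do not carry over. Pictures are saved under pics/ and viewed, at most 10 in all, crops included, and the job is handed in when it is done.

```bash
mkdir -p pics; cat > h.py <<'E'
import numpy as np, cv2
from rig import bot, cams
def ray(c,u,v,obs=None):
    K=np.array(c["K"],float); k=c["k1"]
    d=np.array([(u-K[0,2])/K[0,0],(v-K[1,2])/K[1,1]]); s=d.copy()
    for _ in range(20): s=d/(1+k*(s@s))
    r=np.array([s[0],s[1],1.])
    if "R" in c and obs is None:
        R=np.array(c["R"]);return -R.T@np.array(c["t"]),R.T@r
    T=np.array(c["tool_from_camera"]);Q=np.array(obs["tool_rot"]);p=np.array(obs["tool_pos"])
    return Q@T[:3,3]+p, Q@T[:3,:3]@r
def onz(c,u,v,z,obs=None):
    o,d=ray(c,u,v,obs); return o+d*(z-o[2])/d[2]
def snap(name,fn=None):
    obs=bot.get_obs(); c=cams.camera(name)
    if fn: cv2.imwrite("pics/"+fn,np.array(c["pixels"])[:,:,::-1])
    return c,(obs if name=="wrist" else None)
def blobs(c,col,amin=15):
    h=cv2.cvtColor(np.array(c["pixels"]),cv2.COLOR_RGB2HSV); H,S,V=cv2.split(h)
    m={"red":((H<6)|(H>174))&(S>140)&(V>70),"orange":(H>=7)&(H<18)&(S>170)&(V>120),"blue":(H>95)&(H<125)&(S>120)&(V>50),
       "green":(H>40)&(H<85)&(S>80)&(V>40)}[col].astype(np.uint8)
    n,l,s,ce=cv2.connectedComponentsWithStats(m)
    return [(s[i].tolist(),ce[i].round(1).tolist()) for i in range(1,n) if s[i][4]>=amin]
E
python3 - <<'E'
from h import *
for n in("top","scene"):
    c,_=snap(n,n+"0.png")
    print(n,(-np.array(c["R"]).T@c["t"]).round(),c["k1"],np.array(c["K"]).round().tolist())
    for k in("red","orange","blue","green"): print(k,blobs(c,k))
o=bot.get_obs();print(o)
E
```

```text
top [ 316.  -15. 1666.] -0.16580424192063598 [[508.0, 0.0, 309.0], [0.0, 508.0, 198.0], [0.0, 0.0, 1.0]]
red [([222, 176, 13, 13, 122], [227.7, 182.1]), ([437, 181, 33, 52, 606], [448.7, 207.1]), ([216, 207, 7, 7, 41], [218.9, 210.1]), ([205, 233, 13, 12, 119], [210.8, 238.9])]
orange [([394, 228, 5, 4, 16], [395.8, 229.6])]
blue [([158, 68, 51, 67, 1737], [183.0, 105.3]), ([0, 87, 53, 105, 3000], [29.6, 147.8]), ([288, 163, 34, 12, 181], [304.4, 168.6]), ([584, 247, 56, 81, 2573], [602.7, 284.8]), ([586, 344, 34, 7, 52], [604.9, 347.3])]
green [([521, 0, 119, 16, 898], [600.0, 4.6]), ([309, 117, 29, 6, 36], [324.0, 118.4]), ([315, 122, 18, 1, 18], [323.5, 122.0]), ([500, 194, 53, 81, 4069], [526.0, 234.6]), ([211, 201, 21, 23, 261], [221.9, 212.6]), ([568, 326, 72, 26, 1011], [604.1, 338.3])]
scene [1269.  771.  710.] -0.02693968672988176 [[393.0, 0.0, 324.0], [0.0, 393.0, 199.0], [0.0, 0.0, 1.0]]
red [([226, 148, 47, 22, 318], [251.3, 160.3]), ([429, 208, 15, 20, 232], [436.0, 217.5]), ([375, 226, 13, 21, 241], [380.8, 235.7]), ([405, 226, 11, 15, 122], [409.6, 232.4])]
orange [([2
[... 513 characters left out ...]
.88127148e-01]), 'qd': array([-1.66726004e-05, -4.29384523e-04,  6.61243531e-04,  9.39233061e-04,
        3.23322687e-04,  1.59144069e-04]), 'tau': array([-1.92010862e-05, -5.84162486e+01,  2.93753850e+01,  7.01552868e+00,
        1.02069316e-02, -4.36278708e-05]), 'tool_pos': array([211.45352805, 640.61186826, 247.70270148]), 'tool_rot': array([[ 9.49578049e-01, -3.13530581e-01, -3.21182289e-04],
       [-3.13530706e-01, -9.49576918e-01, -1.47415324e-03],
       [ 1.57204834e-04,  1.50052407e-03, -9.99998862e-01]]), 'contact_force': array([-1.19203212, -0.38190708,  0.16642147]), 'torque': array([-0.02078727,  0.03579877, -0.01933325]), 'finger_force': 0.0, 'finger_gap': 0.9994140964275603}
```

View pics/top0.png

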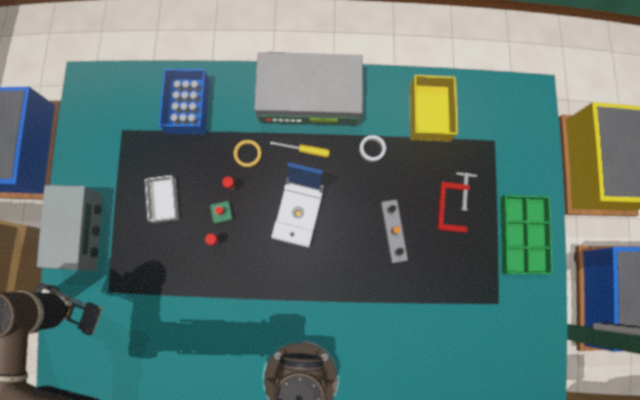

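View pics/scene0.png

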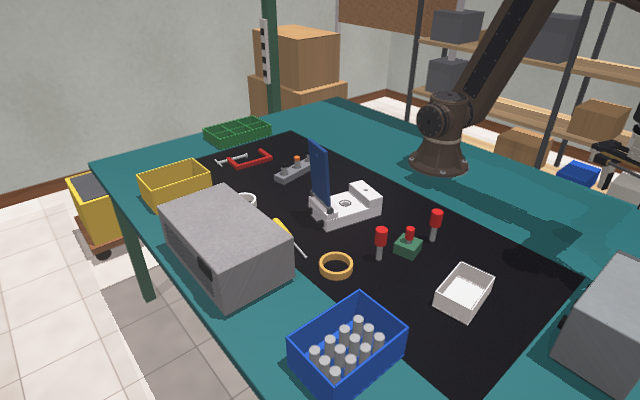

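Top view: jig at about (298,212), its bore at (298,213) and boss hole at (292,235). The orange sensor is in the middle rack hole (396,230). The small pin is in the green stand (220,210), with larger decoys at (228,182) and (211,239). The lid stands at (305,172).

```bash
python3 - <<'E'
from h import *
t,_=snap("top");s,_=snap("scene")
def tri(a,b):
    o1,d1=ray(t,*a);o2,d2=ray(s,*b);A=np.c_[d1,-d2];x=np.linalg.lstsq(A,o2-o1,rcond=None)[0]
    p,q=o1+d1*x[0],o2+d2*x[1];return ((p+q)/2).round(),np.linalg.norm(p-q).round(1)
print("sensor",onz(t,395.8,229.6,66),tri((395.8,229.6),(296.8,157.7)))
print("pin",onz(t,218.9,210.1,81),tri((218.9,210.1),(409.6,230)))
print("decoys",onz(t,227.7,182.1,90),onz(t,210.8,238.9,90))
print("bore",onz(t,298,213,40),"hole",onz(t,292,235,69))
print("rack ends",onz(t,391.5,208,68),onz(t,401,252,68))
cr=cv2.resize(np.array(t["pixels"])[150:270,190:420,::-1],None,fx=3.4,fy=3.4,interpolation=cv2.INTER_CUBIC)
cv2.imwrite("pics/crop.png",cr)
c,o=snap("wrist"); print(c["tool_from_camera"],c["K"],c["k1"])
E
```

```text
sensor [ 481.24660789 -288.8052323    66.        ] (array([ 482., -290.,   61.]), np.float64(1.2))
pin [525.95025273 273.48271991  81.        ] (array([527., 275.,  72.]), np.float64(0.8))
decoys [615.08777148 248.73917197  90.        ] [433.2842417  292.57820604  90.        ]
bore [529.35467456  23.84944952  40.        ] hole [455.13171521  39.88386535  69.        ]
rack ends [ 549.91154338 -274.41784395   68.        ] [ 410.39216996 -305.41938635   68.        ]
[[-1.01562700e-03 -9.60925534e-01 -2.76805142e-01  7.57268713e+01]
 [ 9.99999460e-01 -1.03637003e-03 -7.13571531e-05  8.47848815e-02]
 [-2.18303644e-04 -2.76805065e-01  9.60926068e-01 -1.35468502e+02]
 [ 0.00000000e+00  0.00000000e+00  0.00000000e+00  1.00000000e+00]] [[329.0172575    0.         314.72349138]
 [  0.         329.0172575  205.24920248]
 [  0.           0.           1.        ]] -0.011227833104265988
```

View pics/crop.png

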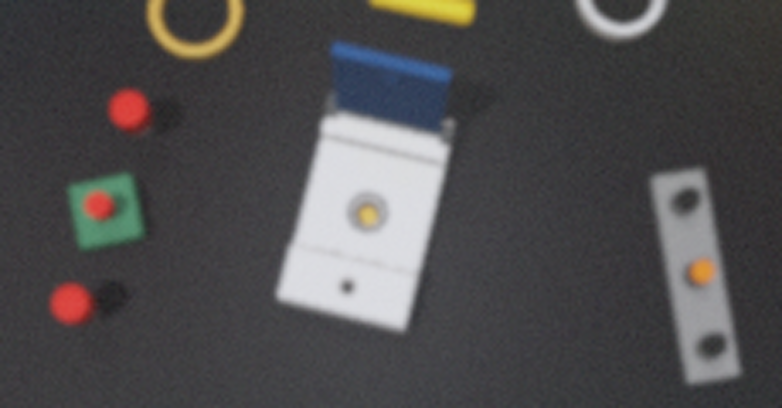

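Crop: jig yaw is about -0.21 (bore to hole measures 76 mm against 75) and rack yaw about +0.22. All three measurements fit the sizes given. Next I rotate the tool and go above the sensor.

```bash
python3 -m handwheel '[{"wz":-0.96,"hand":100},{"wz":-0.96},{"wz":-0.96},{"wz":-0.96},{"wz":-0.96},{"wz":-0.96},{"wz":-0.96}]' 
python3 -m handwheel '[{"tx":0.038,"ty":0.078},{"tx":0.038,"ty":0.078},{"tx":0.038,"ty":0.078},{"tx":0.038,"ty":0.078},{"tx":0.038,"ty":0.078},{"tx":0.038,"ty":0.078},{"tx":0.038,"ty":0.078},{"tx":0.038,"ty":0.078},{"tx":0.038,"ty":0.078},{"tx":0.038,"ty":0.078}]'
python3 -m handwheel '[{"tx":-0.021,"ty":0.095},{"tx":-0.021,"ty":0.095},{"tx":-0.021,"ty":0.095},{"tx":-0.021,"ty":0.095},{"tx":-0.021,"ty":0.095},{"tx":-0.021,"ty":0.095},{"tx":-0.021,"ty":0.095,"tz":0.02},{"tx":-0.021,"ty":0.095,"tz":0.02},{"tx":-0.021,"ty":0.095,"tz":0.02},{"tx":-0.021,"ty":0.095,"tz":0.02},{"tx":-0.021,"ty":0.095,"tz":0.02},{"tx":-0.021,"ty":0.095,"tz":0.02}]'
python3 -m handwheel '[{"tz":0}]'
python3 - <<'E'
from h import *
print(bot.get_obs()["qpos"].round(2))
c,o=snap("wrist","w1.png"); print(o["tool_rot"].round(3).tolist())
for b in blobs(c,"orange"): print(b,onz(c,*b[1],68,o))
E
```

```text
[ 1.54  0.36  0.01 -0.   -1.22 -0.29]
[[0.95, -0.313, -0.0], [-0.313, -0.95, -0.001], [0.0, 0.001, -1.0]]
([75, 156, 9, 16, 21], [78.8, 163.4]) [308.89582029 848.82430159  68.        ]
([84, 173, 36, 68, 93], [100.8, 205.2]) [264.55204456 848.83642909  68.        ]invalid input at $[0]: expected keys tx, ty, tz, wx, wy, wz, hand
invalid input at $[0]: expected keys tx, ty, tz, wx, wy, wz, hand
invalid input at $[0]: expected keys tx, ty, tz, wx, wy, wz, hand
invalid input at $[0]: expected keys tx, ty, tz, wx, wy, wz, hand
```

View pics/w1.png

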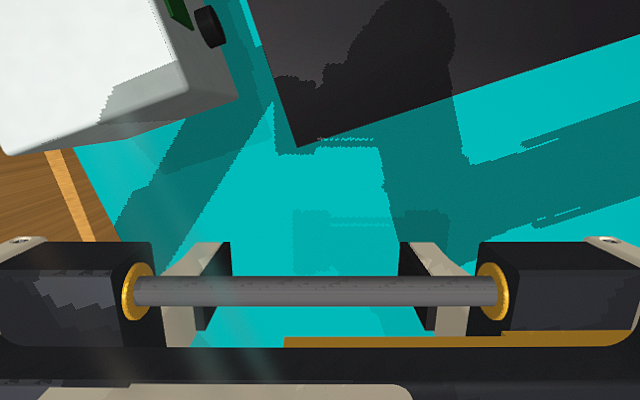

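The wrist view shows the fingers at rows 240–330, centred on u≈316. The arm has not moved, because each row needs all seven keys.

```bash
python3 -m handwheel '[{"tx":0,"ty":0,"tz":0,"wx":0,"wy":0,"wz":-0.96,"hand":100},{"tx":0,"ty":0,"tz":0,"wx":0,"wy":0,"wz":-0.96,"hand":100},{"tx":0,"ty":0,"tz":0,"wx":0,"wy":0,"wz":-0.96,"hand":100},{"tx":0,"ty":0,"tz":0,"wx":0,"wy":0,"wz":-0.96,"hand":100},{"tx":0,"ty":0,"tz":0,"wx":0,"wy":0,"wz":-0.96,"hand":100},{"tx":0,"ty":0,"tz":0,"wx":0,"wy":0,"wz":-0.96,"hand":100},{"tx":0,"ty":0,"tz":0,"wx":0,"wy":0,"wz":-0.96,"hand":100}]'
python3 -m handwheel '[{"tx":0.038,"ty":0.078,"tz":0,"wx":0,"wy":0,"wz":0,"hand":100},{"tx":0.038,"ty":0.078,"tz":0,"wx":0,"wy":0,"wz":0,"hand":100},{"tx":0.038,"ty":0.078,"tz":0,"wx":0,"wy":0,"wz":0,"hand":100},{"tx":0.038,"ty":0.078,"tz":0,"wx":0,"wy":0,"wz":0,"hand":100},{"tx":0.038,"ty":0.078,"tz":0,"wx":0,"wy":0,"wz":0,"hand":100},{"tx":0.038,"ty":0.078,"tz":0,"wx":0,"wy":0,"wz":0,"hand":100},{"tx":0.038,"ty":0.078,"tz":0,"wx":0,"wy":0,"wz":0,"hand":100},{"tx":0.038,"ty":0.078,"tz":0,"wx":0,"wy":0,"wz":0,"hand":100},{"tx":0.038,"ty":0.078,"tz":0,"wx":0,"wy":0,"wz":0,"hand":100},{"tx":0.038,"ty":0.078,"tz":0,"wx":0,"wy":0,"wz":0,"hand":100}]'
python3 -m handwheel '[{"tx":-0.021,"ty":0.095,"tz":0,"wx":0,"wy":0,"wz":0,"hand":100},{"tx":-0.021,"ty":0.095,"tz":0,"wx":0,"wy":0,"wz":0,"hand":100},{"tx":-0.021,"ty":0.095,"tz":0,"wx":0,"wy":0,"wz":0,"hand":100},{"tx":-0.021,"ty":0.095,"tz":0,"wx":0,"wy":0,"wz":0,"hand":100},{"tx":-0.021,"ty":0.095,"tz":0,"wx":0,"wy":0,"wz":0,"hand":100},{"tx":-0.021,"ty":0.095,"tz":0,"wx":0,"wy":0,"wz":0,"hand":100},{"tx":-0.021,"ty":0.095,"tz":0.02,"wx":0,"wy":0,"wz":0,"hand":100},{"tx":-0.021,"ty":0.095,"tz":0.02,"wx":0,"wy":0,"wz":0,"hand":100},{"tx":-0.021,"ty":0.095,"tz":0.02,"wx":0,"wy":0,"wz":0,"hand":100},{"tx":-0.021,"ty":0.095,"tz":0.02,"wx":0,"wy":0,"wz":0,"hand":100},{"tx":-0.021,"ty":0.095,"tz":0.02,"wx":0,"wy":0,"wz":0,"hand":100},{"tx":0,"ty":0,"tz":0,"wx":0,"wy":0,"wz":0,"hand":100}]'
cat >> h.py <<'E'
def goto(o,x,y,z,yaw=None):
    "needed shift in tool units (fraction of 500 mm) and turn (fraction of .08)"
    Q=np.array(o["tool_rot"]); d=np.array([x,y,z])-o["tool_pos"]; y0=np.arctan2(Q[1,0],Q[0,0])
    print("pos",np.round(o["tool_pos"],1),"yaw",y0.round(3),"shift t/500",(Q.T@d/500).round(4),"" if yaw is None else "wz tot %.2f"%(-(yaw-y0)/.08))
E
python3 - <<'E'
from h import *
c,o=snap("wrist","w2.png")
print(o["qpos"].round(2),o["tool_rot"].round(3).tolist())
for b in blobs(c,"orange"): p=onz(c,*b[1],68,o);print(b,p); goto(o,p[0],p[1],68-12+3)
E
```

```text
time_s: 1.0
tool_pos: [211.6, 640.9, 248.5]
tool_rot: [[0.975, 0.22, -0.0], [0.22, -0.975, -0.0], [-0.0, 0.0, -1.0]]
contact_force: [0.0, 0.0, -0.4]
finger_gap: 1.001
finger_force: 0.0
time_s: 2.0
tool_pos: [482.5, 300.0, 248.8]
tool_rot: [[0.976, 0.217, 0.0], [0.217, -0.976, 0.0], [0.0, -0.0, -1.0]]
contact_force: [0.4, 1.2, 0.2]
finger_gap: 1.001
finger_force: 0.0
time_s: 3.2
tool_pos: [480.8, -238.1, 196.8]
tool_rot: [[0.977, 0.212, -0.003], [0.212, -0.977, -0.0], [-0.003, -0.001, -1.0]]
contact_force: [-1.1, 0.6, -0.3]
finger_gap: 1.001
finger_force: 0.0
[-0.09  0.17 -0.37  0.   -1.03  1.88] [[0.977, 0.212, -0.003], [0.212, -0.977, -0.0], [-0.003, -0.001, -1.0]]
([365, 200, 25, 25, 492], [377.0, 211.8]) [ 485.43243203 -291.18200952   68.        ]
pos [ 480.8 -238.1  196.8] yaw 0.213 shift t/500 [-0.0127  0.1059  0.2755]
```

View pics/w2.png

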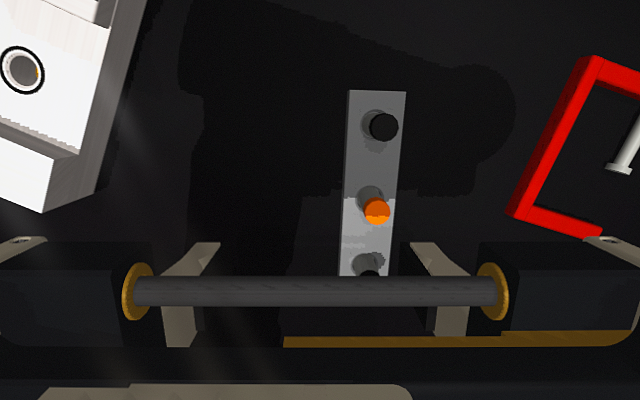

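The wrist view shows the orange cap at (377,212), which places it at (484,-291), consistent with the top view. I'll centre over it, descend and grip.

```bash
python3 -m handwheel '[{"tx":-0.0058,"ty":0.035,"tz":0,"wx":0,"wy":0,"wz":0,"hand":100},{"tx":-0.0058,"ty":0.035,"tz":0,"wx":0,"wy":0,"wz":0,"hand":100},{"tx":-0.0058,"ty":0.035,"tz":0,"wx":0,"wy":0,"wz":0,"hand":100},{"tx":0,"ty":0,"tz":0.045,"wx":0,"wy":0,"wz":0,"hand":100},{"tx":0,"ty":0,"tz":0.045,"wx":0,"wy":0,"wz":0,"hand":100},{"tx":0,"ty":0,"tz":0,"wx":0,"wy":0,"wz":0,"hand":100}]' 
python3 - <<'E'
from h import *
c,o=snap("wrist"); 
for b in blobs(c,"orange"): p=onz(c,*b[1],68,o);print(b,p); goto(o,p[0],p[1],61)
E
```

```text
time_s: 3.85
tool_pos: [483.8, -285.3, 151.2]
tool_rot: [[0.976, 0.217, -0.004], [0.217, -0.976, 0.002], [-0.004, -0.003, -1.0]]
contact_force: [-0.3, 0.2, 0.8]
finger_gap: 0.996
finger_force: 0.0
([310, 203, 28, 14, 98], [323.0, 207.5]) [ 495.48398873 -288.99438742   68.        ]
pos [ 483.8 -285.3  151.2] yaw 0.219 shift t/500 [0.0218 0.0127 0.1804]
```

```bash
python3 -m handwheel '[{"tx":-0.002,"ty":0.012,"tz":0.0,"wx":0,"wy":0,"wz":0,"hand":100},{"tx":0,"ty":0,"tz":0.045,"wx":0,"wy":0,"wz":0,"hand":100},{"tx":0,"ty":0,"tz":0.045,"wx":0,"wy":0,"wz":0,"hand":100},{"tx":0,"ty":0,"tz":0.045,"wx":0,"wy":0,"wz":0,"hand":100},{"tx":0,"ty":0,"tz":0.045,"wx":0,"wy":0,"wz":0,"hand":100},{"tx":0,"ty":0,"tz":0,"wx":0,"wy":0,"wz":0,"hand":100},{"tx":0,"ty":0,"tz":0,"wx":0,"wy":0,"wz":0,"hand":20},{"tx":0,"ty":0,"tz":0,"wx":0,"wy":0,"wz":0,"hand":10},{"tx":0,"ty":0,"tz":0,"wx":0,"wy":0,"wz":0,"hand":10},{"tx":0,"ty":0,"tz":0,"wx":0,"wy":0,"wz":0,"hand":10},{"tx":0,"ty":0,"tz":0,"wx":0,"wy":0,"wz":0,"hand":10},{"tx":0,"ty":0,"tz":0,"wx":0,"wy":0,"wz":0,"hand":10}]' 20
```

```text
time_s: 5.1
tool_pos: [485.7, -292.9, 63.9]
tool_rot: [[0.976, 0.217, 0.0], [0.217, -0.976, -0.0], [0.0, 0.0, -1.0]]
contact_force: [0.1, 0.7, -0.3]
finger_gap: 0.514
finger_force: 0.0
```

```bash
python3 -m handwheel '[{"tx":0,"ty":0,"tz":0.005,"wx":0,"wy":0,"wz":0,"hand":10},{"tx":0,"ty":0,"tz":0,"wx":0,"wy":0,"wz":0,"hand":10},{"tx":0,"ty":0,"tz":0,"wx":0,"wy":0,"wz":0,"hand":10},{"tx":0,"ty":0,"tz":0,"wx":0,"wy":0,"wz":0,"hand":10},{"tx":0,"ty":0,"tz":0,"wx":0,"wy":0,"wz":0,"hand":10},{"tx":0,"ty":0,"tz":0,"wx":0,"wy":0,"wz":0,"hand":10},{"tx":0,"ty":0,"tz":0,"wx":0,"wy":0,"wz":0,"hand":10},{"tx":0,"ty":0,"tz":0,"wx":0,"wy":0,"wz":0,"hand":10}]' 20
```

```text
time_s: 5.9
tool_pos: [485.6, -292.8, 61.1]
tool_rot: [[0.976, 0.217, 0.0], [0.217, -0.976, 0.0], [0.0, -0.0, -1.0]]
contact_force: [-1.0, 0.4, -1.0]
finger_gap: 0.244
finger_force: 19.9
```

```bash
python3 -m handwheel '[{"tx":0,"ty":0,"tz":-0.04,"wx":0,"wy":0,"wz":0,"hand":10},{"tx":0,"ty":0,"tz":-0.09,"wx":0,"wy":0,"wz":0,"hand":10},{"tx":0,"ty":0,"tz":-0.09,"wx":0,"wy":0,"wz":0,"hand":10},{"tx":0,"ty":0,"tz":0,"wx":0,"wy":0,"wz":0.9,"hand":10},{"tx":0,"ty":0,"tz":0,"wx":0,"wy":0,"wz":0.9,"hand":10},{"tx":0,"ty":0,"tz":0,"wx":0,"wy":0,"wz":0.9,"hand":10},{"tx":0,"ty":0,"tz":0,"wx":0,"wy":0,"wz":0.9,"hand":10},{"tx":0,"ty":0,"tz":0,"wx":0,"wy":0,"wz":0.9,"hand":10},{"tx":0,"ty":0,"tz":0,"wx":0,"wy":0,"wz":0.9,"hand":10}]' 20
python3 -m handwheel '[{"tx":-0.007,"ty":-0.09,"tz":0,"wx":0,"wy":0,"wz":0,"hand":10},{"tx":-0.007,"ty":-0.09,"tz":0,"wx":0,"wy":0,"wz":0,"hand":10},{"tx":-0.007,"ty":-0.09,"tz":0,"wx":0,"wy":0,"wz":0,"hand":10},{"tx":-0.007,"ty":-0.09,"tz":0,"wx":0,"wy":0,"wz":0,"hand":10},{"tx":-0.007,"ty":-0.09,"tz":0,"wx":0,"wy":0,"wz":0,"hand":10},{"tx":-0.007,"ty":-0.09,"tz":0,"wx":0,"wy":0,"wz":0,"hand":10},{"tx":-0.007,"ty":-0.08,"tz":0,"wx":0,"wy":0,"wz":0,"hand":10},{"tx":0,"ty":0,"tz":0,"wx":0,"wy":0,"wz":0,"hand":10},{"tx":0,"ty":0,"tz":0,"wx":0,"wy":0,"wz":0,"hand":10}]'
python3 - <<'E'
from h import *
c,o=snap("wrist","w3.png"); goto(o,529,24,170,-.212)
E
```

```text
time_s: 6.8
tool_pos: [485.5, -292.8, 171.1]
tool_rot: [[0.977, -0.215, -0.0], [-0.215, -0.977, 0.0], [-0.0, -0.0, -1.0]]
contact_force: [-0.3, 0.0, -1.0]
finger_gap: 0.242
finger_force: 19.9
time_s: 7.7
tool_pos: [527.1, 16.3, 171.0]
tool_rot: [[0.978, -0.209, -0.0], [-0.209, -0.978, -0.0], [-0.0, 0.0, -1.0]]
contact_force: [-0.8, -0.1, -1.4]
finger_gap: 0.246
finger_force: 19.9
pos [527.1  16.3 171. ] yaw -0.211 shift t/500 [ 0.0005 -0.0158  0.0019] wz tot 0.01
```

View pics/w3.png

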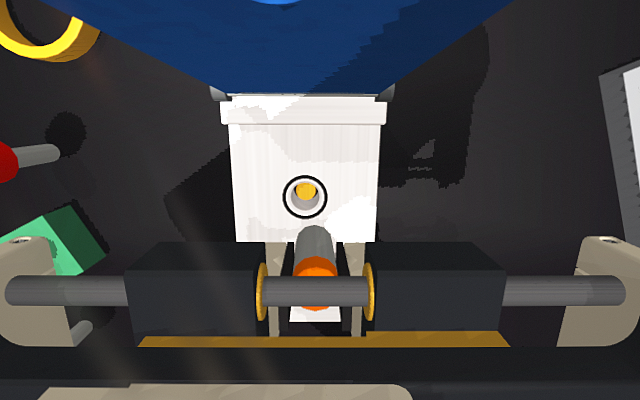

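Wrist view: bore ring at about (305,197). The held sensor's foot edge is at about (315,226). I'll measure both.

```bash
cat >> h.py <<'E'
def circles(c,x0,y0,x1,y1,thr=60,amin=150,dark=True):
    g=cv2.cvtColor(np.array(c["pixels"]),cv2.COLOR_RGB2GRAY)[y0:y1,x0:x1]
    m=((g<thr) if dark else (g>thr)).astype(np.uint8)
    for k in cv2.findContours(m,cv2.RETR_LIST,cv2.CHAIN_APPROX_NONE)[0]:
        if cv2.contourArea(k)>=amin:
            e=cv2.fitEllipse(k); yield (e[0][0]+x0,e[0][1]+y0),e[1],cv2.contourArea(k)
E
python3 - <<'E'
from h import *
c,o=snap("wrist"); Q=np.array(o["tool_rot"])
for (u,v),ax,a in circles(c,270,160,340,225,70): 
    p=onz(c,u,v,40,o); print(round(u,1),round(v,1),np.round(ax,1),a,p.round(1),(Q.T@(p-o["tool_pos"])).round(1))
im=np.array(c["pixels"]); g=cv2.cvtColor(im,cv2.COLOR_RGB2GRAY)
for v in range(216,262,3): print(v,g[v,290:340:3])
E
```

```text
303.5 196.6 [38.9 40.6] 1235.5 [535.2  23.1  40. ] [  6.5  -9.2 131. ]
303.5 196.6 [42.5 43.5] 1450.5 [535.2  23.1  40. ] [  6.5  -9.2 131. ]
216 [255 145   6   5   0   0   5   6 145 255 246 245 255 255 255 255 255]
219 [246 247 253 255 178 190 255 245 237 230 245 231 248 255 255 255 255]
222 [246 245 244 245 234 234 231 236 238 231 233 232 255 255 255 255 255]
225 [246 245 243 247 233 240 233 172  89 186 240 253 255 255 255 255 255]
228 [245 244 233 232 241  95 108 106 108 112 109 101 255 255 255 255 255]
231 [234 233 231 239  94 108 109 108 106 113 114 114  90 255 255 255 255]
234 [235 232 237  87 103 110 111 107 108 112 109 116 109  84 255 255 255]
237 [233 236 247 101 103 109 108 110 107 114 110 118 110 104 233 255 255]
240 [255 253 172  99 106 109 109 110 109 115 110 116 110 106 232 231 255]
243 [ 15   0 108 102 104 108 110 109 109 116 112 115 113 108 155 252  14]
246 [ 21   0  99 104 106 108 109 110 108 115 109 111 111 106  84 216  20]
249 [ 23   0  94 103 107 109 110 110 111 115 112 111 112 108  97 220  21]
252 [ 22   7  98 104 107 111 110 112 108 116 113 111 112 106 107 189  21]
255 [ 24  12 102 103 108 109 110 114 112 115 115 110 112 107 108 137  20]
258 [ 24  11 103 104 110  96  86  92  92  95  93  94 111 108 108  99  21]
261 [ 23   9 101 104  85  91  91  93  92  93  95  94  95  93 109  70  20]
```

```bash
python3 - <<'E'
from h import *
c,o=snap("wrist"); Q=np.array(o["tool_rot"])
for u,v in((314.5,224.5),):
    for dz in (50,51.1,52): p=onz(c,u,v,o["tool_pos"][2]-dz,o); print((Q.T@(p-o["tool_pos"])).round(1))
# cap: rows of orange
h=cv2.cvtColor(np.array(c["pixels"]),cv2.COLOR_RGB2HSV); m=(h[:,:,0]>5)&(h[:,:,0]<20)&(h[:,:,1]>150)&(h[:,:,2]>60)
for v in range(255,312,4):
    x=np.where(m[v,280:350])[0]; print(v,(x.min()+280,x.max()+280) if len(x) else None)
E
```

```text
[10.3  0.  50. ]
[ 9.9  0.  51.1]
[ 9.6  0.  52. ]
255 None
259 (np.int64(303), np.int64(327))
263 (np.int64(298), np.int64(331))
267 (np.int64(295), np.int64(335))
271 (np.int64(294), np.int64(336))
275 (np.int64(292), np.int64(337))
279 None
283 None
287 None
291 None
295 None
299 None
303 None
307 (np.int64(303), np.int64(327))
311 None
```

Foot centre is at tool (-1.1, 0) and the bore at (6.5, -9.2). I'll correct, go down to 15 mm above the mouth and look again.

```bash
python3 -m handwheel '[{"tx":0.0152,"ty":-0.0184,"tz":0,"wx":0,"wy":0,"wz":0,"hand":10},{"tx":0,"ty":0,"tz":0.045,"wx":0,"wy":0,"wz":0,"hand":10},{"tx":0,"ty":0,"tz":0.045,"wx":0,"wy":0,"wz":0,"hand":10},{"tx":0,"ty":0,"tz":0.03,"wx":0,"wy":0,"wz":0,"hand":10},{"tx":0,"ty":0,"tz":0,"wx":0,"wy":0,"wz":0,"hand":10},{"tx":0,"ty":0,"tz":0,"wx":0,"wy":0,"wz":0,"hand":10},{"tx":0,"ty":0,"tz":0,"wx":0,"wy":0,"wz":0,"hand":10}]'
python3 - <<'E'
from h import *
c,o=snap("wrist","w4.png"); Q=np.array(o["tool_rot"])
for (u,v),ax,a in circles(c,260,170,370,260,70): 
    p=onz(c,u,v,40,o); print(round(u,1),round(v,1),np.round(ax,1),a,p.round(1),(Q.T@(p-o["tool_pos"])).round(1))
E
```

```text
time_s: 8.55
tool_pos: [537.5, 22.7, 112.1]
tool_rot: [[0.977, -0.212, 0.002], [-0.212, -0.977, 0.0], [0.001, -0.001, -1.0]]
contact_force: [0.7, 0.2, -0.9]
finger_gap: 0.238
finger_force: 19.9
314.6 241.1 [55.7 71.1] 532.5 [528.5  24.6  40. ] [-9.4  0.1 72. ]
```

View pics/w4.png

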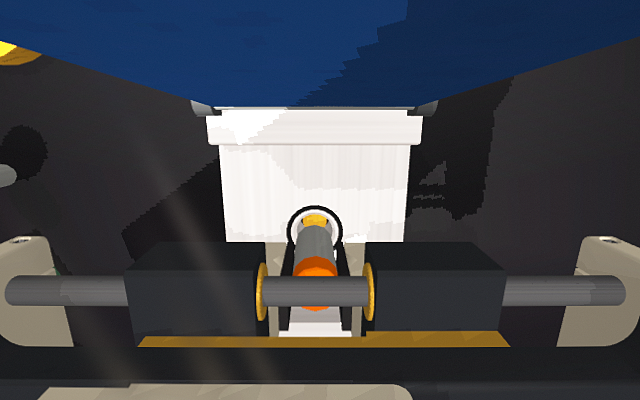

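The ring is centred on u≈315 with its top edge at v≈205, and the foot (315,226) sits in front of it. I'll check the fore-aft offset.

```bash
python3 - <<'E'
from h import *
c,o=snap("wrist"); Q=np.array(o["tool_rot"]); p0=o["tool_pos"]
import copy
o1=copy.deepcopy(o);o1["tool_pos"]=np.array([527.1,16.3,171.0])
a=onz(c,303.5,175.3,40,o1);b=onz(c,303.5,217.9,40,o1);print("ring dia",np.linalg.norm(a-b))
g=cv2.cvtColor(np.array(c["pixels"]),cv2.COLOR_RGB2GRAY)
print(list(zip(range(200,242,1),g[200:242,315],g[200:242,306])))
for v in(222,232):print(v,g[v,282:350])
E
```

```text
ring dia 36.808784496662064
[(200, np.uint8(246), np.uint8(246)), (201, np.uint8(246), np.uint8(247)), (202, np.uint8(247), np.uint8(247)), (203, np.uint8(253), np.uint8(247)), (204, np.uint8(255), np.uint8(252)), (205, np.uint8(51), np.uint8(255)), (206, np.uint8(14), np.uint8(132)), (207, np.uint8(24), np.uint8(7)), (208, np.uint8(6), np.uint8(22)), (209, np.uint8(150), np.uint8(10)), (210, np.uint8(255), np.uint8(97)), (211, np.uint8(248), np.uint8(243)), (212, np.uint8(219), np.uint8(255)), (213, np.uint8(205), np.uint8(248)), (214, np.uint8(198), np.uint8(217)), (215, np.uint8(194), np.uint8(210)), (216, np.uint8(194), np.uint8(175)), (217, np.uint8(196), np.uint8(172)), (218, np.uint8(195), np.uint8(172)), (219, np.uint8(196), np.uint8(176)), (220, np.uint8(196), np.uint8(176)), (221, np.uint8(193), np.uint8(175)), (222, np.uint8(177), np.uint8(175)), (223, np.uint8(181), np.uint8(177)), (224, np.uint8(179), np.uint8(178)), (225, np.uint8(123), np.uint8(179)), (226, np.uint8(110), np.uint8(160)), (227, np.uint8(113), np.uint8(101)), (228, np.uint8(113), np.uint8(109)), (229, np
[... 334 characters left out ...]
uint8(111), np.uint8(111)), (239, np.uint8(112), np.uint8(109)), (240, np.uint8(112), np.uint8(111)), (241, np.uint8(110), np.uint8(112))]
222 [235 231 231 231 238 251 105   4  23  18  12 202 254 252 237 216 209 174
 161 117  31 169 182 176 175 178 178 175 190 179 174 174 173 177 175 173
 176 181 182 180 179 178 180 189 109  51 135 133 188 219 216 247 255 255
 159  20  21  23   2 123 255 250 246 247 247 246 245 246]
232 [232 233 235 247 176  51  14  18   0 244 243 232 222 223 232 167 149 117
  99 103 105 108 109 109 111 112 111 113 110 110 111 111 111 112 118 116
 116 111 115 120 115 114 117 115 111 109 121 139 142 135 175 210 207 233
 248 255 195  58  18  17   0 255 255 248 246 246 246 247]
```

```bash
python3 - <<'E'
from h import *
c,o=snap("wrist"); Q=np.array(o["tool_rot"]); p0=o["tool_pos"]
f=lambda u,v,z:(Q.T@(onz(c,u,v,z,o)-p0)).round(2)
print("ring c x",f(314.7,204.8,40)[0]-18.4,f(314.7,204.8,40),"foot c x",f(315,225,p0[2]-51.1)[0]-11)
print("y",f(286.5,232,40)[1],f(342.5,232,40)[1]); goto(o,540,20,70)
E
```

```text
ring c x -2.169999999999998 [16.23  0.17 72.08] foot c x -1.3800000000000008
y -18.8 18.84
pos [537.3  22.8 112.1] yaw -0.213 shift t/500 [0.0063 0.0044 0.0841]
```

Aligned to under 1 mm. Lower the sensor into the bore.

```bash
python3 -m handwheel '[{"tx":-0.0015,"ty":0,"tz":0.02,"wx":0,"wy":0,"wz":0,"hand":10},{"tx":0,"ty":0,"tz":0.01,"wx":0,"wy":0,"wz":0,"hand":10},{"tx":0,"ty":0,"tz":0.01,"wx":0,"wy":0,"wz":0,"hand":10},{"tx":0,"ty":0,"tz":0.01,"wx":0,"wy":0,"wz":0,"hand":10},{"tx":0,"ty":0,"tz":0,"wx":0,"wy":0,"wz":0,"hand":10}]'
python3 -m handwheel '[{"tx":0,"ty":0,"tz":0.01,"wx":0,"wy":0,"wz":0,"hand":10},{"tx":0,"ty":0,"tz":0.01,"wx":0,"wy":0,"wz":0,"hand":10},{"tx":0,"ty":0,"tz":0.01,"wx":0,"wy":0,"wz":0,"hand":10},{"tx":0,"ty":0,"tz":0.004,"wx":0,"wy":0,"wz":0,"hand":10},{"tx":0,"ty":0,"tz":0,"wx":0,"wy":0,"wz":0,"hand":10}]'
```

```text
time_s: 9.2
tool_pos: [535.4, 22.7, 85.1]
tool_rot: [[0.977, -0.212, -0.002], [-0.212, -0.977, -0.001], [-0.001, 0.001, -1.0]]
contact_force: [0.2, 0.0, -0.5]
finger_gap: 0.245
finger_force: 19.9
time_s: 9.7
tool_pos: [535.7, 22.8, 68.6]
tool_rot: [[0.977, -0.212, -0.001], [-0.212, -0.977, -0.0], [-0.001, 0.0, -1.0]]
contact_force: [0.0, 0.5, -0.2]
finger_gap: 0.246
finger_force: 19.9
```

In the bore with no reaction force. I'll release it, lift clear and check how it is seated.

```bash
python3 -m handwheel '[{"tx":0,"ty":0,"tz":0.004,"wx":0,"wy":0,"wz":0,"hand":10},{"tx":0,"ty":0,"tz":0,"wx":0,"wy":0,"wz":0,"hand":50},{"tx":0,"ty":0,"tz":0,"wx":0,"wy":0,"wz":0,"hand":50},{"tx":0,"ty":0,"tz":0,"wx":0,"wy":0,"wz":0,"hand":50},{"tx":0,"ty":0,"tz":0,"wx":0,"wy":0,"wz":0,"hand":50},{"tx":0,"ty":0,"tz":-0.03,"wx":0,"wy":0,"wz":0,"hand":50},{"tx":0,"ty":0,"tz":-0.08,"wx":0,"wy":0,"wz":0,"hand":50},{"tx":0,"ty":0,"tz":-0.08,"wx":0,"wy":0,"wz":0,"hand":50},{"tx":0,"ty":0,"tz":-0.08,"wx":0,"wy":0,"wz":0,"hand":50},{"tx":0,"ty":0,"tz":-0.08,"wx":0,"wy":0,"wz":0,"hand":50},{"tx":0,"ty":0,"tz":-0.08,"wx":0,"wy":0,"wz":0,"hand":50},{"tx":0,"ty":0,"tz":-0.08,"wx":0,"wy":0,"wz":0,"hand":50}]'
python3 -m handwheel '[{"tx":0,"ty":0,"tz":0,"wx":0,"wy":0,"wz":0,"hand":50}]'
python3 - <<'E'
from h import *
c,o=snap("wrist","w5.png"); Q=np.array(o["tool_rot"])
for b in blobs(c,"orange"): print(b,onz(c,*b[1],73,o))
s,_=snap("scene")
# lid angle from scene view: top edge of blue plate
hs=cv2.cvtColor(np.array(s["pixels"]),cv2.COLOR_RGB2HSV); m=((hs[:,:,0]>95)&(hs[:,:,0]<125)&(hs[:,:,1]>120)&(hs[:,:,2]>40)).astype(np.uint8); m[:,:280]=0;m[230:]=0;m[:,360:]=0
k=max(cv2.findContours(m,0,1)[0],key=cv2.contourArea).reshape(-1,2)
t,_=snap("top"); print("scene top pt",k[k[:,1].argmin()],k[k[:,0].argmin()],k[k[:,0].argmax()])
B=np.array([534.5,23,0]);ux=np.array([.977,-.212,0]);uy=np.array([.212,.977,0])
def proj(c,X):
    R=np.array(c["R"]);x=R@X+c["t"];s=x[:2]/x[2];s=s*(1+c["k1"]*(s@s));K=np.array(c["K"]);return (K[:2,:2]@s+K[:2,2]).round(1)
for th in (1.6,1.7,1.8): print(th,[proj(s,B+ux*(85-187*np.cos(th))+uy*y+[0,0,74+187*np.sin(th)]) for y in(-50,50)])
E
```

```text
time_s: 10.9
tool_pos: [535.5, 22.7, 324.1]
tool_rot: [[0.977, -0.212, 0.001], [-0.212, -0.977, 0.0], [0.0, -0.0, -1.0]]
contact_force: [1.3, 0.8, 0.7]
finger_gap: 0.504
finger_force: 0.0
time_s: 11.0
tool_pos: [538.2, 23.1, 328.4]
tool_rot: [[0.977, -0.211, 0.01], [-0.211, -0.977, 0.002], [0.009, -0.004, -1.0]]
contact_force: [-0.3, -0.4, 0.0]
finger_gap: 0.504
finger_force: 0.0
([308, 170, 17, 19, 261], [315.9, 179.3]) [536.22668383  22.9078474   73.        ]
scene top pt [308 138] [308 138] [329 205]
1.6 [array([310.9, 136.9]), array([327.8, 150.2])]
1.7 [array([305.1, 138.6]), array([321.6, 152.1])]
1.8 [array([299.2, 140.9]), array([315.5, 154.6])]
```

View pics/w5.png

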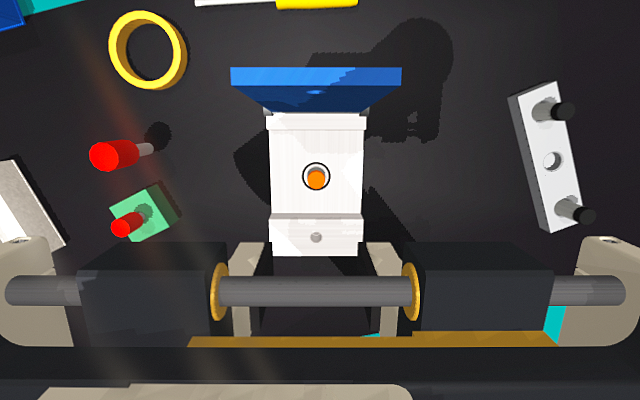

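Seated: the orange cap is centred in the ring at (316,178). The lid is at about 1.67 rad and the boss hole at (316,237). Next I go over the lid and down behind its free end.

```bash
python3 - <<'E'
from h import *
c,o=snap("wrist"); Q=np.array(o["tool_rot"])
for (u,v),ax,a in circles(c,300,225,332,249,190,20): print(u,v,np.round(ax,1),a,onz(c,u,v,69,o).round(1))
goto(o,534.5+155*.977,23-155*.212,328,-.212)
E
python3 -m handwheel '[{"tx":0.045,"ty":0,"tz":0,"wx":0,"wy":0,"wz":0,"hand":50},{"tx":0.045,"ty":0,"tz":0,"wx":0,"wy":0,"wz":0,"hand":50},{"tx":0.045,"ty":0,"tz":0,"wx":0,"wy":0,"wz":0,"hand":50},{"tx":0.045,"ty":0,"tz":0,"wx":0,"wy":0,"wz":0,"hand":50},{"tx":0.045,"ty":0,"tz":0,"wx":0,"wy":0,"wz":0,"hand":50},{"tx":0.045,"ty":0,"tz":0,"wx":0,"wy":0,"wz":0,"hand":50},{"tx":0.04,"ty":0,"tz":0,"wx":0,"wy":0,"wz":0,"hand":50},{"tx":0,"ty":0,"tz":0,"wx":0,"wy":0,"wz":0,"hand":50},{"tx":0,"ty":0,"tz":0.06,"wx":0,"wy":0,"wz":0,"hand":50},{"tx":0,"ty":0,"tz":0.06,"wx":0,"wy":0,"wz":0,"hand":50},{"tx":0,"ty":0,"tz":0.034,"wx":0,"wy":0,"wz":0,"hand":50},{"tx":0,"ty":0,"tz":0,"wx":0,"wy":0,"wz":0,"hand":50}]'
```

```text
314.6275329589844 235.12583923339844 [ 9.1 10.4] 64.5 [461.8  39.   69. ]
pos [535.5  22.9 321.8] yaw -0.213 shift t/500 [ 3.079e-01  3.000e-04 -1.250e-02] wz tot -0.02
time_s: 12.4
tool_pos: [685.0, -9.9, 240.7]
tool_rot: [[0.977, -0.212, -0.007], [-0.212, -0.977, -0.001], [-0.007, 0.002, -1.0]]
contact_force: [0.3, 0.5, 0.7]
finger_gap: 0.503
finger_force: 0.0
```

```bash
python3 -m handwheel '[{"tx":-0.04,"ty":0,"tz":0,"wx":0,"wy":0,"wz":0,"hand":50},{"tx":-0.03,"ty":0,"tz":0,"wx":0,"wy":0,"wz":0,"hand":50},{"tx":-0.03,"ty":0,"tz":0,"wx":0,"wy":0,"wz":0,"hand":50},{"tx":-0.03,"ty":0,"tz":0,"wx":0,"wy":0,"wz":0,"hand":50},{"tx":-0.03,"ty":0,"tz":0,"wx":0,"wy":0,"wz":0,"hand":50},{"tx":-0.043,"ty":0,"tz":0.009,"wx":0,"wy":0,"wz":0,"hand":50},{"tx":-0.042,"ty":0,"tz":0.009,"wx":0,"wy":0,"wz":0,"hand":50},{"tx":-0.038,"ty":0,"tz":0.025,"wx":0,"wy":0,"wz":0,"hand":50},{"tx":-0.037,"ty":0,"tz":0.025,"wx":0,"wy":0,"wz":0,"hand":50},{"tx":-0.028,"ty":0,"tz":0.035,"wx":0,"wy":0,"wz":0,"hand":50},{"tx":-0.028,"ty":0,"tz":0.035,"wx":0,"wy":0,"wz":0,"hand":50}]'
python3 -m handwheel '[{"tx":-0.015,"ty":0,"tz":0.034,"wx":0,"wy":0,"wz":0,"hand":50},{"tx":-0.015,"ty":0,"tz":0.034,"wx":0,"wy":0,"wz":0,"hand":50},{"tx":-0.005,"ty":0,"tz":0.02,"wx":0,"wy":0,"wz":0,"hand":50},{"tx":-0.005,"ty":0,"tz":0.02,"wx":0,"wy":0,"wz":0,"hand":50},{"tx":0,"ty":0,"tz":0.005,"wx":0,"wy":0,"wz":0,"hand":50},{"tx":0,"ty":0,"tz":0,"wx":0,"wy":0,"wz":0,"hand":50}]'
python3 - <<'E'
from h import *
s,_=snap("scene"); cv2.imwrite("pics/s2.png",cv2.resize(np.array(s["pixels"])[120:280,200:460,::-1],None,fx=3,fy=3))
E
```

```text
time_s: 13.5
tool_pos: [503.6, 30.2, 177.0]
tool_rot: [[0.977, -0.211, 0.003], [-0.211, -0.977, 0.001], [0.002, -0.001, -1.0]]
contact_force: [0.7, -0.1, -0.1]
finger_gap: 0.498
finger_force: 0.4
time_s: 14.1
tool_pos: [484.4, 34.1, 119.6]
tool_rot: [[0.977, -0.211, -0.0], [-0.211, -0.977, -0.0], [0.0, 0.0, -1.0]]
contact_force: [0.6, 0.5, -0.2]
finger_gap: 0.498
finger_force: 0.0
```

View pics/s2.png

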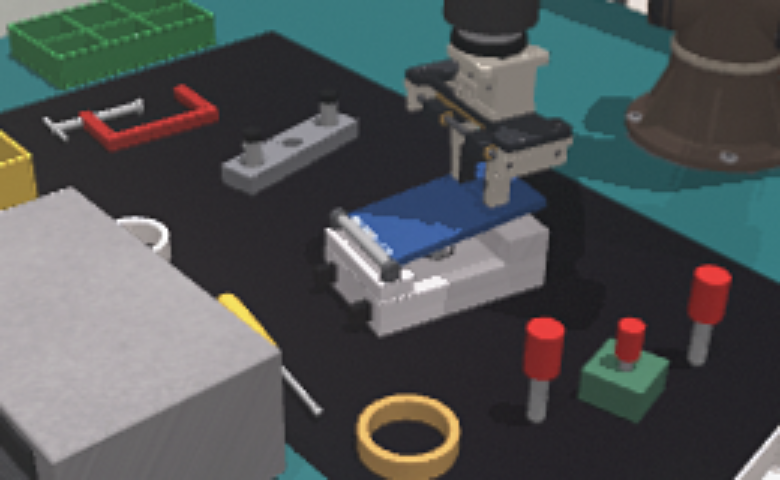

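The lid is folded down to about 0.13 rad, fingertips on it. Ease it the last bit onto the sensor.

```bash
python3 -m handwheel '[{"tx":0,"ty":0,"tz":0.008,"wx":0,"wy":0,"wz":0,"hand":50},{"tx":0,"ty":0,"tz":0.008,"wx":0,"wy":0,"wz":0,"hand":50},{"tx":0,"ty":0,"tz":0.005,"wx":0,"wy":0,"wz":0,"hand":50},{"tx":0,"ty":0,"tz":0,"wx":0,"wy":0,"wz":0,"hand":50},{"tx":0,"ty":0,"tz":0,"wx":0,"wy":0,"wz":0,"hand":50},{"tx":0,"ty":0,"tz":0,"wx":0,"wy":0,"wz":0,"hand":50}]'
```

```text
time_s: 14.75
tool_pos: [484.1, 34.1, 109.1]
tool_rot: [[0.977, -0.212, -0.0], [-0.212, -0.977, -0.0], [-0.0, 0.0, -1.0]]
contact_force: [-0.3, -0.1, 0.7]
finger_gap: 0.496
finger_force: 0.0
```

```bash
python3 -m handwheel '[{"tx":0,"ty":0,"tz":-0.03,"wx":0,"wy":0,"wz":0,"hand":50},{"tx":0,"ty":0,"tz":-0.08,"wx":0,"wy":0,"wz":0,"hand":50},{"tx":0,"ty":0,"tz":-0.08,"wx":0,"wy":0,"wz":0,"hand":50},{"tx":-0.003,"ty":-0.09,"tz":0,"wx":0,"wy":0,"wz":0,"hand":60},{"tx":-0.003,"ty":-0.09,"tz":0,"wx":0,"wy":0,"wz":0,"hand":60},{"tx":-0.003,"ty":-0.09,"tz":0,"wx":0,"wy":0,"wz":0,"hand":60},{"tx":-0.003,"ty":-0.09,"tz":0,"wx":0,"wy":0,"wz":0,"hand":60},{"tx":-0.003,"ty":-0.09,"tz":0,"wx":0,"wy":0,"wz":0,"hand":60},{"tx":0,"ty":-0.035,"tz":0,"wx":0,"wy":0,"wz":0,"hand":60},{"tx":0,"ty":0,"tz":0,"wx":0,"wy":0,"wz":0,"hand":60},{"tx":0,"ty":0,"tz":0,"wx":0,"wy":0,"wz":0,"hand":60},{"tx":0,"ty":0,"tz":0,"wx":0,"wy":0,"wz":0,"hand":60}]'
python3 - <<'E'
from h import *
c,o=snap("wrist","w6.png"); Q=np.array(o["tool_rot"])
for b in blobs(c,"red"): p=onz(c,*b[1],81,o);print(b,p); goto(o,p[0],p[1],81-10+3)
for b in blobs(c,"blue",200): print(b)
E
```

```text
time_s: 15.95
tool_pos: [527.8, 271.5, 204.1]
tool_rot: [[0.977, -0.212, -0.0], [-0.212, -0.977, -0.0], [-0.0, 0.0, -1.0]]
contact_force: [0.7, 0.0, -0.5]
finger_gap: 0.6
finger_force: 0.0
([300, 60, 47, 51, 1859], [322.9, 84.9]) [618.25204702 245.37646064  81.        ]
pos [527.8 271.5 204.1] yaw -0.214 shift t/500 [0.188  0.0126 0.2601] 
([297, 183, 29, 36, 804], [310.9, 201.2]) [532.91717943 273.39813548  81.        ]
pos [527.8 271.5 204.1] yaw -0.214 shift t/500 [ 0.0093 -0.0059  0.2602] 
([298, 306, 38, 30, 1047], [316.5, 320.4]) [421.88866637 292.79580012  81.        ]
pos [527.8 271.5 204.1] yaw -0.214 shift t/500 [-0.2159  0.0034  0.2602] 
([536, 22, 104, 236, 19072], [594.9, 141.9])
```

View pics/w6.png

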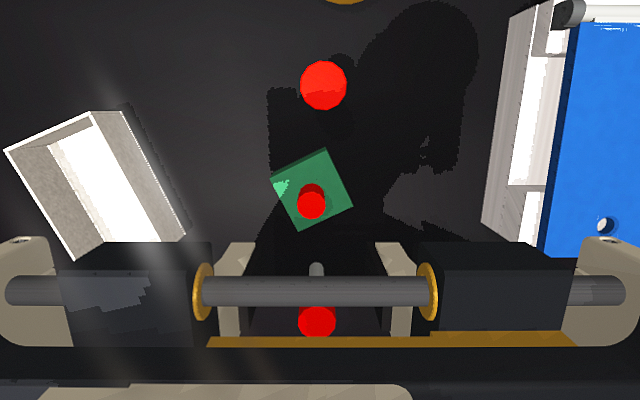

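Wrist view: the small pin is in the green stand at (311,203). The larger decoys are at (323,85) and (317,321), fore and aft of it and clear of the closing line. The lid is down at right.

```bash
python3 - <<'E'
from h import *
c,o=snap("wrist"); Q=np.array(o["tool_rot"])
p=onz(c,311.2,204.6,81,o);print(p,onz(c,297,204.6,81,o)-onz(c,326,204.6,81,o)); goto(o,p[0],p[1],81-10+3)
E
```

```text
[530.12199609 273.72604105  81.        ] [ 5.06633961 23.16950072  0.        ]
pos [527.9 271.5 204.2] yaw -0.214 shift t/500 [ 0.0035 -0.0054  0.2605]
```

```bash
python3 -m handwheel '[{"tx":0.0035,"ty":-0.0054,"tz":0.0,"wx":0,"wy":0,"wz":0,"hand":60},{"tx":0,"ty":0,"tz":0.06,"wx":0,"wy":0,"wz":0,"hand":60},{"tx":0,"ty":0,"tz":0.06,"wx":0,"wy":0,"wz":0,"hand":60},{"tx":0,"ty":0,"tz":0.06,"wx":0,"wy":0,"wz":0,"hand":60},{"tx":0,"ty":0,"tz":0.05,"wx":0,"wy":0,"wz":0,"hand":60},{"tx":0,"ty":0,"tz":0.03,"wx":0,"wy":0,"wz":0,"hand":60},{"tx":0,"ty":0,"tz":0,"wx":0,"wy":0,"wz":0,"hand":60},{"tx":0,"ty":0,"tz":0,"wx":0,"wy":0,"wz":0,"hand":10},{"tx":0,"ty":0,"tz":0,"wx":0,"wy":0,"wz":0,"hand":10},{"tx":0,"ty":0,"tz":0,"wx":0,"wy":0,"wz":0,"hand":10},{"tx":0,"ty":0,"tz":0,"wx":0,"wy":0,"wz":0,"hand":10},{"tx":0,"ty":0,"tz":0,"wx":0,"wy":0,"wz":0,"hand":10}]' 45
python3 -m handwheel '[{"tx":0,"ty":0,"tz":0,"wx":0,"wy":0,"wz":0,"hand":10},{"tx":0,"ty":0,"tz":0,"wx":0,"wy":0,"wz":0,"hand":10},{"tx":0,"ty":0,"tz":0,"wx":0,"wy":0,"wz":0,"hand":10}]'
```

```text
time_s: 17.25
tool_pos: [530.6, 275.2, 74.8]
tool_rot: [[0.977, -0.211, 0.001], [-0.211, -0.977, 0.001], [0.001, -0.001, -1.0]]
contact_force: [-0.6, -0.3, 3.5]
finger_gap: 0.252
finger_force: 45.0
time_s: 17.55
tool_pos: [530.7, 275.2, 74.7]
tool_rot: [[0.977, -0.211, 0.001], [-0.211, -0.977, 0.0], [0.001, -0.001, -1.0]]
contact_force: [-0.2, -1.8, 6.1]
finger_gap: 0.255
finger_force: 45.0
```

Pin head gripped (22.4 mm opening). Lift it and go above the lid hole.

```bash
python3 -m handwheel '[{"tx":0,"ty":0,"tz":-0.03,"wx":0,"wy":0,"wz":0,"hand":10},{"tx":0,"ty":0,"tz":-0.07,"wx":0,"wy":0,"wz":0,"hand":10},{"tx":0,"ty":0,"tz":-0.07,"wx":0,"wy":0,"wz":0,"hand":10},{"tx":0,"ty":0,"tz":-0.07,"wx":0,"wy":0,"wz":0,"hand":10},{"tx":-0.006,"ty":0.08,"tz":0,"wx":0,"wy":0,"wz":0,"hand":10},{"tx":-0.006,"ty":0.08,"tz":0,"wx":0,"wy":0,"wz":0,"hand":10},{"tx":-0.006,"ty":0.08,"tz":0,"wx":0,"wy":0,"wz":0,"hand":10},{"tx":-0.006,"ty":0.08,"tz":0,"wx":0,"wy":0,"wz":0,"hand":10},{"tx":-0.006,"ty":0.08,"tz":0,"wx":0,"wy":0,"wz":0,"hand":10},{"tx":-0.005,"ty":0.08,"tz":0,"wx":0,"wy":0,"wz":0,"hand":10},{"tx":0,"ty":0.01,"tz":0,"wx":0,"wy":0,"wz":0,"hand":10}]'
python3 -m handwheel '[{"tx":0,"ty":0,"tz":0,"wx":0,"wy":0,"wz":0,"hand":10},{"tx":0,"ty":0,"tz":0,"wx":0,"wy":0,"wz":0,"hand":10},{"tx":0,"ty":0,"tz":0,"wx":0,"wy":0,"wz":0,"hand":10}]'
python3 - <<'E'
from h import *
c,o=snap("wrist","w7.png"); goto(o,461.5,39,190,-.212)
im=np.array(c["pixels"])[150:300,240:390,::-1]; cv2.imwrite("pics/w7c.png",cv2.resize(im,None,fx=4,fy=4,interpolation=cv2.INTER_NEAREST))
E
```

```text
time_s: 18.65
tool_pos: [459.2, 36.2, 193.8]
tool_rot: [[0.977, -0.214, -0.001], [-0.214, -0.977, -0.0], [-0.001, 0.0, -1.0]]
contact_force: [0.0, 0.2, -0.4]
finger_gap: 0.254
finger_force: 44.9
time_s: 18.95
tool_pos: [461.8, 40.1, 194.0]
tool_rot: [[0.978, -0.211, -0.0], [-0.211, -0.978, 0.0], [-0.0, -0.0, -1.0]]
contact_force: [0.3, -0.8, -1.2]
finger_gap: 0.253
finger_force: 44.9
pos [461.8  40.1 194. ] yaw -0.212 shift t/500 [-0.0002  0.0023  0.0079] wz tot -0.01
```

View pics/w7c.png

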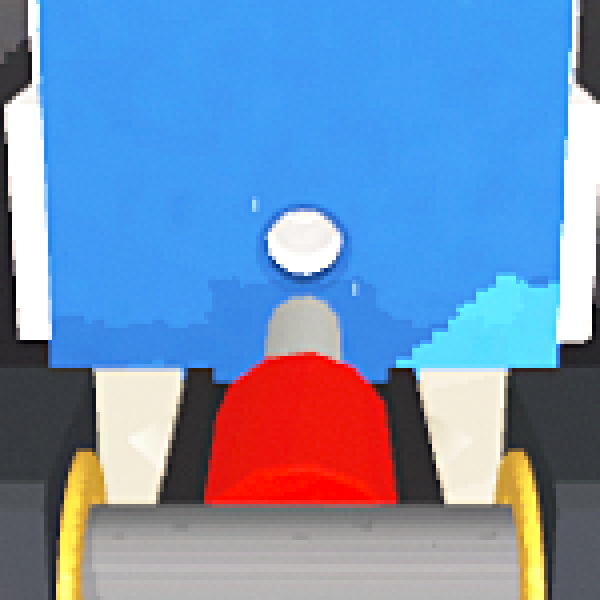

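The lid hole is at pixel (316,210) and the pin tip at (316,224). Compute the offset.

```bash
python3 - <<'E'
from h import *
c,o=snap("wrist"); Q=np.array(o["tool_rot"]);p0=o["tool_pos"]
f=lambda u,v,z:(Q.T@(onz(c,u,v,z,o)-p0)).round(2)
h=cv2.cvtColor(np.array(c["pixels"]),cv2.COLOR_RGB2HSV); m=(h[:,:,1]<100).astype(np.uint8); m[:195]=0;m[245:]=0;m[:,:300]=0;m[:,332:]=0
n,l,s,ce=cv2.connectedComponentsWithStats(m)
for i in range(1,n):
  if s[i][4]>30: print(s[i],ce[i])
print("hole top z=87.5",f(316,210.5,87.5), "w",f(306,210.5,87.5),f(326.3,210.5,87.5))
print("tip edge", f(316,224,p0[2]-69.7), f(316,224,p0[2]-67.7))
for v in (226,230,234): print(v,np.array(c["pixels"])[v,300:332,2])
E
```

```text
[307 202  19  16 232] [315.53448276 209.8362069 ]
[306 224  20  17 238] [315.45798319 231.80252101]
hole top z=87.5 [  1.84   1.16 106.36] w [  1.85  -6.53 106.36] [  1.84   9.07 106.36]
tip edge [ 3.73  1.02 69.7 ] [ 4.43  1.01 67.7 ]
226 [231 231 231 231 231 231 231 233 233 219 176 169 176 179 181 184 187 187
 188 187 183 191 229 234 233 232 233 231 231 231 232 231]
230 [229 230 229 231 232 233 235 189 166 168 173 176 178 183 181 185 186 187
 189 190 190 190 185 180 202 232 233 231 231 232 231 231]
234 [230 231 231 231 232 236 208 169 168 176 174 180 179 183 182 186 187 189
 190 188 190 190 186 182 174 228 232 231 231 231 231 231]
```

```bash
python3 -m handwheel '[{"tx":0.004,"ty":0.0,"tz":0.03,"wx":0,"wy":0,"wz":0,"hand":10},{"tx":0,"ty":0,"tz":0.025,"wx":0,"wy":0,"wz":0,"hand":10},{"tx":0,"ty":0,"tz":0,"wx":0,"wy":0,"wz":0,"hand":10},{"tx":0,"ty":0,"tz":0,"wx":0,"wy":0,"wz":0,"hand":10},{"tx":0,"ty":0,"tz":0,"wx":0,"wy":0,"wz":0,"hand":10}]'
python3 - <<'E'
from h import *
c,o=snap("wrist"); Q=np.array(o["tool_rot"]);p0=o["tool_pos"]
im=np.array(c["pixels"])[190:270,270:360,::-1]; cv2.imwrite("pics/w8c.png",cv2.resize(im,None,fx=7,fy=7,interpolation=cv2.INTER_NEAREST))
E
```

```text
time_s: 19.55
tool_pos: [463.9, 39.2, 167.2]
tool_rot: [[0.977, -0.211, 0.001], [-0.211, -0.977, 0.0], [0.001, -0.0, -1.0]]
contact_force: [0.6, -0.1, -0.8]
finger_gap: 0.247
finger_force: 44.9
```

View pics/w8c.png

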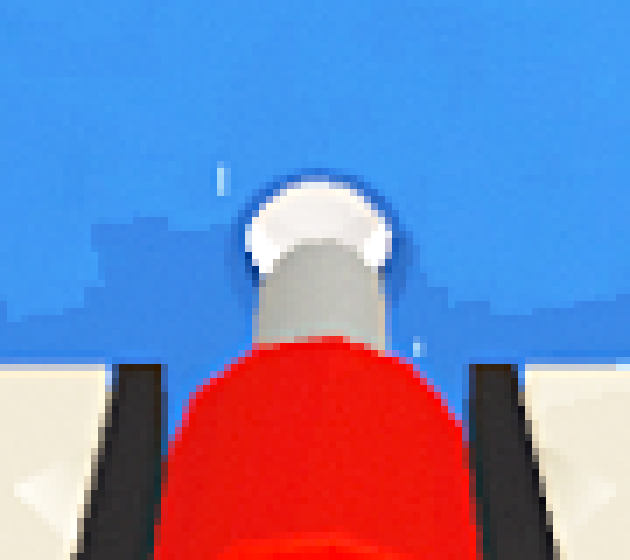

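Tip and hole agree sideways (u≈315.7 for both). Fore-aft, the hole centre is at v≈225 and the tip's far edge at v≈224.

```bash
python3 - <<'E'
from h import *
c,o=snap("wrist"); Q=np.array(o["tool_rot"]);p0=o["tool_pos"]; print(p0)
f=lambda u,v,z:(Q.T@(onz(c,u,v,z,o)-p0)).round(2)
for z in(87.5,90):print(z,"hole far edge-7.25",f(315.7,216,z)[0]-7.25,"ctr",f(315.7,225,z),"w",f(305.1,224.5,z)[1],f(325.9,224.5,z)[1])
for z in (p0[2]-67.7,p0[2]-69.2): print("tip", f(315.8,224,z)-[6,0,0])
E
```

```text
[463.80203511  39.13673293 167.19649705]
87.5 hole far edge-7.25 -1.21 ctr [-0.51  0.85 79.7 ] w -6.49 7.91
90 hole far edge-7.25 -0.40000000000000036 ctr [ 0.38  0.84 77.2 ] w -6.41 7.82
tip [-1.57  0.88 67.7 ]
tip [-2.1   0.88 69.2 ]
```

```bash
python3 -m handwheel '[{"tx":0.0014,"ty":0,"tz":0.006,"wx":0,"wy":0,"wz":0,"hand":10},{"tx":0,"ty":0,"tz":0.008,"wx":0,"wy":0,"wz":0,"hand":10},{"tx":0,"ty":0,"tz":0.008,"wx":0,"wy":0,"wz":0,"hand":10},{"tx":0,"ty":0,"tz":0.008,"wx":0,"wy":0,"wz":0,"hand":10},{"tx":0,"ty":0,"tz":0,"wx":0,"wy":0,"wz":0,"hand":10},{"tx":0,"ty":0,"tz":0,"wx":0,"wy":0,"wz":0,"hand":10}]'
```

```text
time_s: 20.25
tool_pos: [463.9, 38.6, 151.4]
tool_rot: [[0.977, -0.212, -0.001], [-0.212, -0.977, -0.0], [-0.0, 0.0, -1.0]]
contact_force: [0.1, -0.3, -1.1]
finger_gap: 0.247
finger_force: 44.9
```

```bash
python3 -m handwheel '[{"tx":0,"ty":0,"tz":0.008,"wx":0,"wy":0,"wz":0,"hand":10},{"tx":0,"ty":0,"tz":0.008,"wx":0,"wy":0,"wz":0,"hand":10},{"tx":0,"ty":0,"tz":0.006,"wx":0,"wy":0,"wz":0,"hand":10},{"tx":0,"ty":0,"tz":0.006,"wx":0,"wy":0,"wz":0,"hand":10},{"tx":0,"ty":0,"tz":0,"wx":0,"wy":0,"wz":0,"hand":10},{"tx":0,"ty":0,"tz":0,"wx":0,"wy":0,"wz":0,"hand":10}]'
```

```text
time_s: 20.85
tool_pos: [463.9, 38.6, 137.3]
tool_rot: [[0.977, -0.212, -0.001], [-0.212, -0.977, -0.0], [-0.0, 0.0, -1.0]]
contact_force: [-0.8, 1.0, -0.9]
finger_gap: 0.251
finger_force: 44.9
```

```bash
python3 -m handwheel '[{"tx":0,"ty":0,"tz":0.006,"wx":0,"wy":0,"wz":0,"hand":10},{"tx":0,"ty":0,"tz":0.006,"wx":0,"wy":0,"wz":0,"hand":10},{"tx":0,"ty":0,"tz":0.008,"wx":0,"wy":0,"wz":0,"hand":10},{"tx":0,"ty":0,"tz":0.008,"wx":0,"wy":0,"wz":0,"hand":10},{"tx":0,"ty":0,"tz":0,"wx":0,"wy":0,"wz":0,"hand":10},{"tx":0,"ty":0,"tz":0,"wx":0,"wy":0,"wz":0,"hand":10}]'
```

```text
time_s: 21.45
tool_pos: [463.8, 38.6, 123.2]
tool_rot: [[0.977, -0.212, -0.001], [-0.212, -0.977, -0.0], [-0.001, 0.0, -1.0]]
contact_force: [-1.8, 1.3, -2.3]
finger_gap: 0.257
finger_force: 44.9
```

```bash
python3 -m handwheel '[{"tx":-0.0012,"ty":0,"tz":0.006,"wx":0,"wy":0,"wz":0,"hand":10},{"tx":0,"ty":0,"tz":0.006,"wx":0,"wy":0,"wz":0,"hand":10},{"tx":0,"ty":0,"tz":0.006,"wx":0,"wy":0,"wz":0,"hand":10},{"tx":0,"ty":0,"tz":0.006,"wx":0,"wy":0,"wz":0,"hand":10},{"tx":0,"ty":0,"tz":0,"wx":0,"wy":0,"wz":0,"hand":10},{"tx":0,"ty":0,"tz":0,"wx":0,"wy":0,"wz":0,"hand":10}]'
```

```text
time_s: 22.05
tool_pos: [463.5, 38.7, 111.5]
tool_rot: [[0.977, -0.212, -0.0], [-0.212, -0.977, -0.0], [-0.0, 0.0, -1.0]]
contact_force: [-0.4, 1.1, 0.0]
finger_gap: 0.251
finger_force: 45.0
```

```bash
python3 -m handwheel '[{"tx":0,"ty":0,"tz":0.004,"wx":0,"wy":0,"wz":0,"hand":10},{"tx":0,"ty":0,"tz":0.003,"wx":0,"wy":0,"wz":0,"hand":10},{"tx":0,"ty":0,"tz":0,"wx":0,"wy":0,"wz":0,"hand":10},{"tx":0,"ty":0,"tz":0,"wx":0,"wy":0,"wz":0,"hand":10},{"tx":0,"ty":0,"tz":0,"wx":0,"wy":0,"wz":0,"hand":10}]'
```

```text
time_s: 22.55
tool_pos: [463.4, 38.7, 108.0]
tool_rot: [[0.977, -0.212, -0.0], [-0.212, -0.977, -0.0], [-0.0, 0.0, -1.0]]
contact_force: [-1.6, 0.1, 0.9]
finger_gap: 0.258
finger_force: 45.0
```

```bash
python3 -m handwheel '[{"tx":0,"ty":0,"tz":0.004,"wx":0,"wy":0,"wz":0,"hand":10},{"tx":0,"ty":0,"tz":0,"wx":0,"wy":0,"wz":0,"hand":10},{"tx":0,"ty":0,"tz":0,"wx":0,"wy":0,"wz":0,"hand":10},{"tx":0,"ty":0,"tz":0,"wx":0,"wy":0,"wz":0,"hand":10}]'; python3 -m handwheel '[{"tx":0,"ty":0,"tz":0.004,"wx":0,"wy":0,"wz":0,"hand":10},{"tx":0,"ty":0,"tz":0,"wx":0,"wy":0,"wz":0,"hand":10},{"tx":0,"ty":0,"tz":0,"wx":0,"wy":0,"wz":0,"hand":10},{"tx":0,"ty":0,"tz":0,"wx":0,"wy":0,"wz":0,"hand":10}]' | grep -v rot
```

```text
time_s: 22.95
tool_pos: [463.4, 38.7, 106.7]
tool_rot: [[0.977, -0.211, 0.0], [-0.211, -0.977, -0.0], [0.0, 0.0, -1.0]]
contact_force: [-5.0, 0.5, 11.0]
finger_gap: 0.251
finger_force: 45.0
time_s: 23.35
tool_pos: [463.6, 38.6, 106.3]
contact_force: [-12.5, 0.0, 31.3]
finger_gap: 0.253
finger_force: 45.0
```

Hard stop at TCP z≈106.5, which matches the predicted home height of 106.7. I'll ease the sideways load, keep a firm press and check it holds.

```bash
python3 -m handwheel '[{"tx":-0.001,"ty":0,"tz":-0.001,"wx":0,"wy":0,"wz":0,"hand":10},{"tx":0,"ty":0,"tz":0,"wx":0,"wy":0,"wz":0,"hand":10},{"tx":0,"ty":0,"tz":0,"wx":0,"wy":0,"wz":0,"hand":10},{"tx":0,"ty":0,"tz":0,"wx":0,"wy":0,"wz":0,"hand":10},{"tx":0,"ty":0,"tz":0,"wx":0,"wy":0,"wz":0,"hand":10},{"tx":0,"ty":0,"tz":0,"wx":0,"wy":0,"wz":0,"hand":10},{"tx":0,"ty":0,"tz":0,"wx":0,"wy":0,"wz":0,"hand":10},{"tx":0,"ty":0,"tz":0,"wx":0,"wy":0,"wz":0,"hand":10}]'
```

```text
time_s: 24.15
tool_pos: [463.5, 38.7, 106.4]
tool_rot: [[0.978, -0.211, 0.001], [-0.211, -0.978, -0.0], [0.002, -0.0, -1.0]]
contact_force: [-9.1, -1.1, 23.9]
finger_gap: 0.256
finger_force: 45.0
```

The press is steady at 24 N with the pin home, so I'm handing in.

```bash
python3 -c "
from rig import bot
print(bot.finish_job()); o=bot.get_obs(); print(o['time_s'],o['contact_force'],o['finger_force'])"
```

```text
the job is handed in; nothing more can be done
None
the job is handed in; nothing more can be done
```

I handed the job in at about 24 s: sensor seated in the bore, lid folded down, and the pin held and pressed home at about 24 N. The pin's depth and the shut lid are judged from the tool height and the force, no verdict came back, and I viewed 12 pictures instead of the allowed 10.

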